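# Fold down the retaining leaf and shut the stone box

## Robot

A 6-joint arm with a two-finger parallel gripper is mounted at the origin on a cart in front of the work surface, level with it; the furniture and walls round the work are solid. World frame = base frame: x ahead of the robot, y to its left, z up, the work surface at z = 0. Lengths are in mm, angles in rad, forces in N, time in s.
With the tool pointing down it reaches from about 300 to 775 mm from the base axis. Payload 14.6 kg.
Tool frame: the origin (TCP) lies midway between the tips of the shut fingers; the grasp point (between the pads) lies 19 mm behind it; z points along the fingers, y is the direction in which the jaws open and shut (so a half turn about z gives the same grasp; the last joint's range is limited). The gripper opens to 94 mm and grips with 3 to 60 N. Pads are 16 mm wide; open, the fingers measure 119 mm over their backs; the gripper's body (75 mm by 177 mm) begins 78 mm behind the grasp point.
Start: joints at [1.068, 0.3, 1.521, -0, 1.321, -0.067], TCP at [232.171, 498.584, 175.446] pointing down, gripper open.
Joint ranges: [-3.03, 3.03], [-0.79, 2.21], [0.23, 2.52], [-1.04, 4.18], [0, 3.07], [-2.55, 2.55]. Speed limits (rad/s): [2.22, 2.22, 2.57, 3.14, 3.14, 3.14].

## Interface

Orientations are given as [roll, pitch, yaw] about the fixed x, y, z axes, in that order (R = Rz(yaw) Ry(pitch) Rx(roll)).
In Python, from cell import manip, camera gives the robot as it stands. The module is installed in compiled form; this text tells all that it offers.
- The arm moves only by the tool jog_arm, never from a script. Its argument "commands" is a list of rows, each a list of 7 numbers: the shift along the world's x, y, z in units of 1 m (1.0 is 1 m), then the turn, a rotation vector about the world's x, y, z in units of 120 degrees (1.0 is 120 degrees), then the opening, from 0 (shut) to 1 (fully open). In form: [[x, y, z, ax, ay, az, grip], ...]. A call has exactly 10 rows; each row is the pose to reach, as a shift and turn from the pose commanded when the call began; what a row does not reach only later rows make up. A row lasts 1/8 s, in which the tool goes at most 62.5 mm and 10.7 degrees, less where a joint would pass 70% of its speed; a pose out of reach is approached as far as the arm can. A call with a number of a shift or a turn outside -1 to 1 is refused whole. A call with a gripper value outside its range is refused whole. The fingers move at their own pace and stop on an object; "grip_force" is the grip in N (left out, the last holds). Time passes only in rows, so rows that repeat a pose let the fingers close, or fill a call up. It gives the time, the measured TCP pose, the force and the opening at its end, in the units of the state.
- manip.read_state(): the state, without advancing time (a new reading comes with each control period).
- camera(name): name is "side" or "top"; returns a dict with "pixels" (420x560x3 uint8, blue, green, red), "vertical_fov" (degrees; the focal length in pixels is half the picture's height over the tangent of half this angle, whatever the lens; pixels are square), "cx", "cy" (the principal point, pixels), "rvec" (rotation vector, rad) and "tvec" (3), from world to camera coordinates, as OpenCV has them. Camera axes: x right, y down, z forward; pixel columns grow to the right and rows downward; lengths in mm; the calibration is good to about 2 mm. A picture is of the moment at which its call begins. There is no depth.
- manip.sign_off(): hands the job in, once; it reports no verdict.
The state is a dict: "clock": time; "joints": joint angles; "qd": joint speeds; "effort": joint torques, N m; "eef_pos": TCP position; "eef_rot": TCP orientation; "wrist_force": force on the tool from outside, world axes, zero at the start; "moment": the same for the moment, N m; "finger_gap": finger opening in mm.
Only numpy, scipy, OpenCV 4.12 (cv2) and the standard library are available. Lean on these libraries where they do the work, as an engineer would, in place of code of your own. Each camera call takes 0.05 s, during which the arm holds its last target.

## Task

Close up the slip stone's wooden box: first push the thin plywood leaf that stands upright in it down flat over the stone, and only then swing the hinged lid over and push it fully shut. Use the fingertips or the outside of the fingers only: pick nothing up, and leave the stone and the things round the box where they are.

Things in the scene. Friction and masses are not known exactly. Their poses are not given: they have to be found in the camera images.
- box: wooden box, 100 x 190 mm, walls 40 mm high, 49 mm with the lid shut, on a fixed dark block (124 x 210 mm) that lifts it 4 to 33 mm off the table. Origin: centre of the box's underside, on the block. x points to the side where the lid is hinged (anywhere from right and somewhat away from the robot, through right, to back at the robot and a little beyond), y runs along the hinges, z is up
- leaf (a joint): angle of the plywood leaf (rad): 0 = folded down flat inside the box, about 1.57 = upright; range 0 to 1.8. It starts near upright. Friction in its hinge (0.04 N m) holds it where it is left, so it must be pushed all the way down; there is no spring or catch
- leaf_hinge (a point): middle of the leaf's hinge line (brass hinges), inside the box, 40 mm from the box centre on the side away from the lid's hinge, 34 mm above the box's underside; the line runs along the box's y. The leaf is 80 mm from hinge line to free edge, 172 mm long, 5 mm thick (2.5 mm each side of the hinge line). Folding it down moves its free edge towards the lid's hinge (box +x) and down; folded, its top lies 36.5 mm above the box's underside, 3.5 mm below the rim
- leaf_edge (a point): middle of the leaf's free edge, on the outer face (the face that looks away from the lid while the leaf is upright, and up when it is folded)
- box_lid (a joint): angle of the lid (rad): 0 = shut, 1.57 = upright, range 0 to 2.15. It starts open, leaning outward past upright. Friction in its hinge (0.09 N m) holds it where it is left, so it must be pushed all the way shut; there is no spring or catch
- lid_hinge (a point): middle of the lid's hinge line, 52 mm from the box centre towards box +x, 41 mm above the box's underside; the line runs along the box's y. The lid is a wooden board 8 mm thick, 190 mm long, and reaches 102 mm from the hinge line, 106 mm at a small tongue at the middle of its free edge. Its underside lies in the plane of the hinge line, so its outer face is 8 mm off that plane
- lid_edge (a point): middle of the lid's free edge, on the outer face (up when it is shut, away from the leaf while it is open)
- slip_stone: loose grey-buff teardrop stone, 41 x 100 x 15 mm, lying in the box with its length along the box's y, its top 21 mm above the box's underside. Origin: centre of its underside
- sanding_block: loose sanding block, 57 x 87 x 29 mm, on the table between the box and the robot. Origin: centre of its underside
- masking_tape: loose roll of masking tape, 100 mm across, 25 mm high, lying flat on the table to the right of the box as the robot sees it. Origin: centre of its underside
- oil: loose standing dropper bottle, 33 mm across, 102 mm high, on the table between the box and the robot, to the right of the sanding block. Origin: centre of its underside

How it is judged (in metres and radians):
On the way, in this order (a step that is already met when the one before it is completed fails the run):
1. the leaf is folded down flat while the lid still stands open (value of joint leaf below 0.1 rad and value of joint box_lid above 1 rad), for 0.2 s.
2. the lid is shut over the folded leaf (value of joint leaf below 0.1 rad and value of joint box_lid below 0.06 rad), for 0.2 s.
At the end, for the whole second after the job is handed in: The leaf is folded down (within 0.1 rad) and the lid shut over it (within 0.06 rad, about 6 mm at its edge) and at rest; the stone in the box and the dropper bottle, sanding block and tape round it stand or lie at rest within 20 mm of where they were (all of step 2 and velocity of joint box_lid below 0.05 rad/s and distance of each of slip_stone, sanding_block, masking_tape, oil from where it was at the start of the episode below 0.02 m and linear speed of each of slip_stone, sanding_block, masking_tape, oil below 0.02 m/s); the robot touches nothing.
It fails at once if the lid is swung over while the leaf is not yet folded down (value of joint box_lid below 0.8 rad and value of joint leaf above 0.3 rad).
It fails at once if the slip stone is picked up or shifted (distance of slip_stone from where it was at the start of the episode above 0.02 m).
It fails at once if the sanding block or the roll of tape is picked up or shifted (distance of any of sanding_block, masking_tape from where it was at the start of the episode above 0.02 m).
It fails at once if the dropper bottle is picked up, shifted or knocked over (distance of oil from where it was at the start of the episode above 0.02 m or angle between oil's own z axis and vertical above 0.3 rad).
It also fails if it takes over 45 s, if anything falls off the work surface, if the arm or the gripper's body presses on something with over 40 N, if the wrist force passes 120 N, or if a joint passes its speed limit or range.

## Working session

There is one attempt and no reset: what is moved stays moved. The work goes in short steps, Python scripts to look and compute and a tool call to move; the robot and the scene stay as the last step left them, time stands still between calls to the robot, and variables do not carry over. Pictures are saved under pics/ and viewed, and the job is handed in when it is done.

Besides the shell and the picture viewer there is one more tool, called as name(argument=value, ...), one argument or row to a line, values as JSON. jog_arm: Moves the arm, as the interface text tells. Its arguments: {"type":"object","properties":{"commands":{"type":"array","items":{"type":"array","items":{"type":"number"}}},"grip_force":{"type":"number"}},"required":["commands"]}

```bash
mkdir -p pics
python3 - <<'E'
from cell import manip, camera
import cv2,pickle
print(manip.read_state())
for n in("side","top"):
    c=camera(n);cv2.imwrite(f"pics/{n}0.png",c["pixels"]);pickle.dump(c,open(f"{n}0.pkl","wb"))
    print(n,{k:v for k,v in c.items() if k!="pixels"})
E
```

```text
{'clock': 0.0, 'joints': array([ 1.06840008e+00,  3.00443906e-01,  1.52159935e+00, -1.36329420e-05,
        1.32066992e+00, -6.66383522e-02]), 'qd': array([ 0.00023848, -0.00030801,  0.000107  , -0.00045361,  0.00039026,
       -0.00224136]), 'effort': array([ 2.69125208e-03, -5.31788313e+01, -3.52749753e+01,  7.09518464e-02,
        2.42085446e-02, -1.11345917e-04]), 'eef_pos': array([232.03617396, 498.33081342, 174.8935326 ]), 'eef_rot': array([-3.14047375e+00, -6.14383019e-05,  2.70583810e+00]), 'wrist_force': array([ 0.37418428, -0.01449932, -0.32627368]), 'moment': array([-0.02184356, -0.02036479,  0.03686159]), 'finger_gap': 93.85352752457688}
side {'vertical_fov': 51.46018339445323, 'cx': 282.38610514050595, 'cy': 214.61605097195337, 'rvec': array([ 2.08416119,  0.10747925, -0.03135315]), 'tvec': array([-418.41257462, -134.40945064, 1297.29840558])}
top {'vertical_fov': 50.51269656320829, 'cx': 287.73315231195505, 'cy': 209.13695066752817, 'rvec': array([ 2.13515275, -2.09561057,  0.17503518]), 'tvec': array([-347.97707805,  465.66198169,  869.8126282 ])}
```

View pics/side0.png

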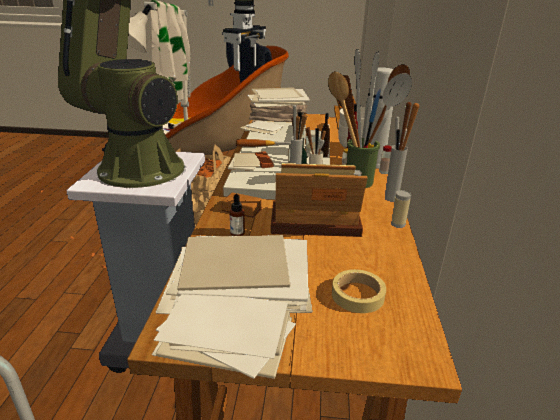

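View pics/top0.png

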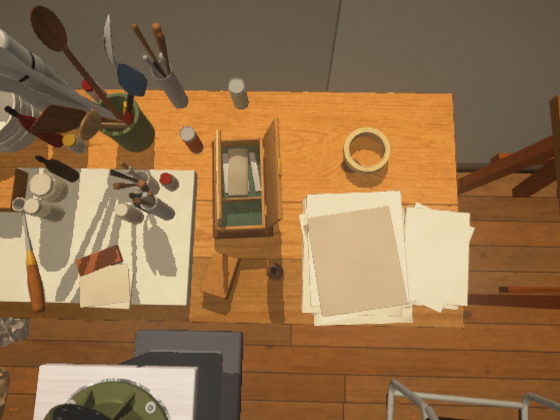

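The side view looks along +y from the right of the table and shows the open lid at about (320,200). The top view shows the box at (243,187), with the leaf on its left at (219,180) and the lid on its right at (273,170). The bottle is at (274,270), the sanding block at (222,278) and the tape at (366,150). Next I'll zoom in.

```bash
cat > h.py <<'E'
import numpy as np,cv2,pickle
def load(f): return pickle.load(open(f,"rb"))
def cam(c):
    f=210/np.tan(np.radians(c["vertical_fov"])/2)
    K=np.array([[f,0,c["cx"]],[0,f,c["cy"]],[0,0,1]]);R=cv2.Rodrigues(np.array(c["rvec"]))[0]
    return K,R,np.array(c["tvec"],float)
def onz(c,u,v,z):
    K,R,t=cam(c);d=R.T@np.linalg.solve(K,[u,v,1]);o=-R.T@t
    return o+d*(z-o[2])/d[2]
def ons(c,pt,n,p0):
    K,R,t=cam(c);d=R.T@np.linalg.solve(K,[*pt,1]);o=-R.T@t
    return o+d*(np.dot(np.array(p0)-o,n)/np.dot(d,n))
def proj(c,P):
    K,R,t=cam(c);return cv2.projectPoints(np.array(P,float).reshape(-1,3),np.array(c["rvec"]),t,K,None)[0].reshape(-1,2)
def tri(c1,p1,c2,p2):
    P=[];
    for c in(c1,c2):
        K,R,t=cam(c);P.append(K@np.c_[R,t])
    X=cv2.triangulatePoints(P[0],P[1],np.array(p1,float).reshape(2,1),np.array(p2,float).reshape(2,1));return (X[:3]/X[3]).ravel()
E
python3 - <<'E'
from h import *
t=load("top0.pkl");s=load("side0.pkl")
for c in(t,s):
    K,R,tt=cam(c);print(-R.T@tt)
a=t["pixels"][110:250,195:295];cv2.imwrite("pics/tz.png",cv2.resize(a,None,fx=4.2,fy=4.2,interpolation=cv2.INTER_CUBIC))
a=s["pixels"][155:245,220:380];cv2.imwrite("pics/sz.png",cv2.resize(a,None,fx=5,fy=5,interpolation=cv2.INTER_CUBIC))
E
```

```text
[ 304.98644662 -358.78283187  934.21693581]
[  512.34444331 -1153.25511723   532.56355688]
```

View pics/tz.png

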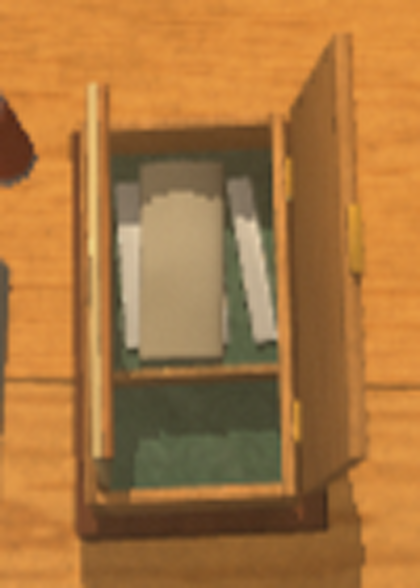

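View pics/sz.png

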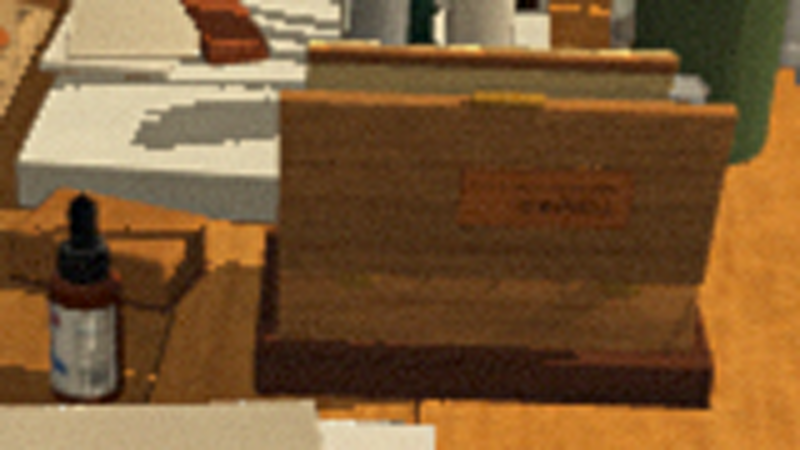

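Run:
```python
from h import *
t=load("top0.pkl");s=load("side0.pkl")
T=lambda p:((p[0]+.5)/4.2-.5+195,(p[1]+.5)/4.2-.5+110)
S=lambda p:((p[0]+.5)/5-.5+220,(p[1]+.5)/5-.5+155)
for n,a,b in [("lid far",(352,38),(737,110)),("lid near",(361,460),(280,100)),("tongue far",(360,205),(543,102)),("tongue near",(360,275),(472,97)),
 ("leaf far outer",(90,85),(677,55)),("leaf near outer",(95,457),(309,43)),("leaf far",(98,85),(677,60)),("leaf near",(103,460),(309,50)),
 ("oil top",(0,0),(0,0))]:
    if n=="oil top": continue
    X=tri(t,T(a),s,S(b));print(n,X.round(1),(proj(t,X)-T(a)).round(1),(proj(s,X)-S(b)).round(1))
# block bottom, side front edge
for p in[(258,392),(710,407)]: print("blk bottom side z0",onz(s,*S(p),0).round(1))
for p in[(80,535),(325,528),(78,135)]: print("blk top?",[onz(t,*T(p),z).round(1) for z in(0,15,30)])
for p in[(262,340),(712,352)]: print("blk top side",[onz(s,*S(p),z).round(1) for z in(0,15,20,25,30)])
for p in[(76,395),(125,395)]: print("oil",onz(s,*S(p),0).round(1))
print("oil cap z100",onz(t,275,268,100))
```

```text
lid far [ 619.4 -321.3  161.4] [[-0.  -0.6]] [[-0.6  0.2]]
lid near [ 432.  -329.5  158.2] [[-0.  -0.1]] [[-0.1  0. ]]
tongue far [ 541.3 -326.7  163.1] [[0.  0.3]] [[ 0.2 -0.1]]
tongue near [ 511.1 -327.4  163.5] [[-0.  -0.2]] [[-0.2  0. ]]
leaf far outer [ 605.1 -202.2  134.9] [[-0.  -0.1]] [[-0.1  0. ]]
leaf near outer [ 434.5 -213.1  135.3] [[0.  0.2]] [[ 0.2 -0. ]]
leaf far [ 605.3 -205.7  134. ] [[0. 0.]] [[ 0. -0.]]
leaf near [ 434.2 -216.1  132.9] [[-0.  -0.1]] [[-0.1  0. ]]
blk bottom side z0 [ 422. -306.    0.]
blk bottom side z0 [ 629.4 -292.8    0. ]
blk top? [array([ 416.9, -182.7,    0. ]), array([ 415.1, -185.6,   15. ]), array([ 413.3, -188.4,   30. ])]
blk top? [array([ 422.7, -306.2,    0. ]), array([ 420.8, -307.1,   15. ]), array([ 418.9, -307.9,   30. ])]
blk top? [array([ 627.9, -170.9,    0. ]), array([ 622.7, -173.9,   15. ]), array([ 617.5, -176.9,   30. ])]
blk top side [array([ 418.6, -259. ,    0. ]), array([ 421.2, -284.2,   15. ]), array([ 422.1, -292.6,   20. ]), array([ 423., -301.,   25.]), array([ 423.9, -309.4,   30. ])]
blk top side [array([ 633.7, -242.8,    0. ]), array([ 630.3, -268.4,   15. ]), array([ 629.2, -277. ,   20. ]), array([ 628. , -285.5,   25. ]), array([ 626.9, -294. ,   30. ])]
oil [ 339.6 -319.     0. ]
oil [ 361.8 -316.2    0. ]
oil cap z100 [ 349.00334237 -319.0881609   100.        ]
```

Run:
```python
from h import *
t=load("top0.pkl");s=load("side0.pkl")
a=np.radians(3.6);ex=np.array([np.sin(a),-np.cos(a),0]);ey=np.array([np.cos(a),np.sin(a),0]);ez=np.array([0,0,1.])
ov={}
for z0,col in((23,(255,0,0)),(28,(0,255,0))):
    O=np.array([523,-237.7,z0]);W=lambda x,y,z:O+ex*x+ey*y+ez*z
    segs=[]
    for x,y,z in((62,105,0),(62,105,-z0),(50,95,40),(52,95,41)):
        c=[W(x,-y,z),W(x,y,z),W(-x,y,z),W(-x,-y,z)]
        segs+=[(c[i],c[(i+1)%4]) for i in range(4)]
    segs.append((W(-40,-86,34),W(-40,86,34)))
    for nm,c,(r,k,f) in(("t",t,((110,250,195,295),0,4.2)),("s",s,((155,245,220,380),0,5))):
        if nm not in ov: ov[nm]=cv2.resize(c["pixels"][r[0]:r[1],r[2]:r[3]],None,fx=f,fy=f,interpolation=cv2.INTER_CUBIC)
        for p,q in segs:
            pp=proj(c,[p,q]);pp=((pp-[r[2],r[0]]+.5)*f-.5).round().astype(int)
            cv2.line(ov[nm],tuple(map(int,pp[0])),tuple(map(int,pp[1])),col,1)
cv2.imwrite("pics/ov.png",np.hstack([ov["t"]]));cv2.imwrite("pics/ovs.png",ov["s"])
for n,p in dict(red=(190,140),can=(237,95),cup=(175,85),pot=(130,125),cup2=(140,200),redcap=(167,180)).items(): print(n,[onz(t,*p,z).round() for z in(0,80)])
```

```text
red [array([ 631., -119.,    0.]), array([ 603., -140.,   80.])]
can [array([ 739., -219.,    0.]), array([ 702., -231.,   80.])]
cup [array([761., -77.,   0.]), array([ 722., -101.,   80.])]
pot [array([664.,  17.,   0.]), array([634., -15.,  80.])]
cup2 [array([494., -19.,   0.]), array([478., -48.,  80.])]
redcap [array([540., -75.,   0.]), array([519., -99.,  80.])]
```

View pics/ov.png

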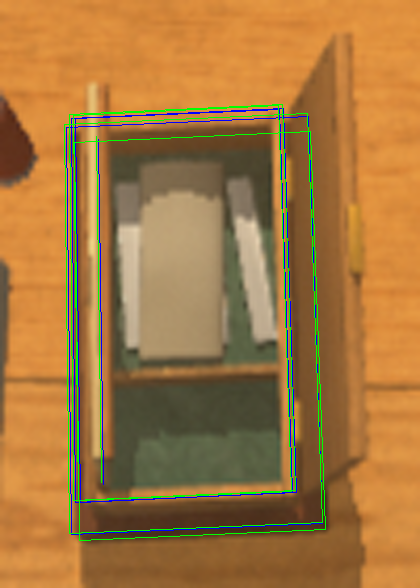

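View pics/ovs.png

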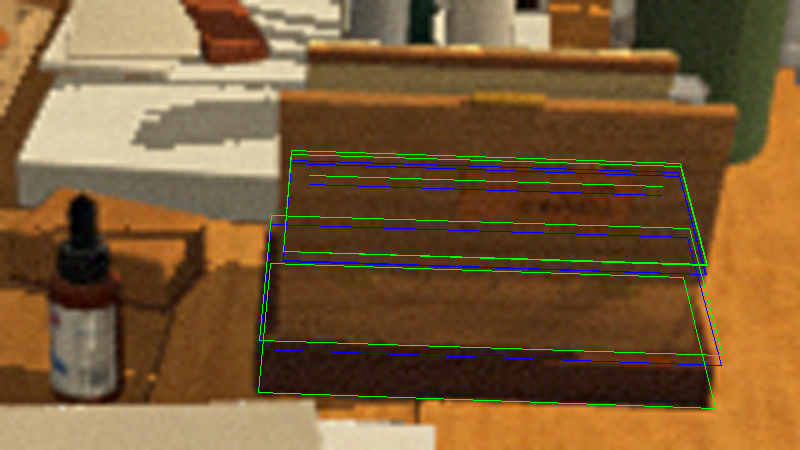

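The two triangulations agree on these values: box centre ≈ (521,-238), block height ≈ 22 mm, box y axis about 3.3° off world x, leaf ≈ 81° and lid ≈ 106°. I'll raise the arm and swing over with the gripper shut.

jog_arm(
  commands=[
    [0, 0, 0.06, 0, 0, 0, 0],
    [0.01, -0.01, 0.12, 0, 0, 0, 0],
    [0.03, -0.05, 0.18, 0, 0, -0.05, 0],
    [0.05, -0.1, 0.225, 0, 0, -0.12, 0],
    [0.08, -0.16, 0.225, 0, 0, -0.2, 0],
    [0.1, -0.22, 0.225, 0, 0, -0.28, 0],
    [0.12, -0.28, 0.225, 0, 0, -0.36, 0],
    [0.125, -0.34, 0.225, 0, 0, -0.44, 0],
    [0.13, -0.4, 0.225, 0, 0, -0.514, 0],
    [0.13, -0.46, 0.225, 0, 0, -0.514, 0],
  ],
)

```text
clock: 1.35
eef_pos: [361.5, 50.4, 400.2]
eef_rot: [-3.141, 0.0, 1.627]
wrist_force: [0.4, -0.5, -0.3]
finger_gap: 0.9
```

jog_arm(
  commands=[
    [0.0, -0.05, 0, 0, 0, 0, 0],
    [0.01, -0.1, 0, 0, 0, 0, 0],
    [0.02, -0.155, 0, 0, 0, 0, 0],
    [0.06, -0.19, 0, 0, 0, 0, 0],
    [0.11, -0.209, -0.02, 0, 0, 0, 0],
    [0.14, -0.209, -0.07, 0, 0, 0, 0],
    [0.156, -0.209, -0.12, 0, 0, 0, 0],
    [0.156, -0.209, -0.16, 0, 0, 0, 0],
    [0.156, -0.209, -0.19, 0, 0, 0, 0],
    [0.156, -0.209, -0.2, 0, 0, 0, 0],
  ],
)

```text
clock: 2.6
eef_pos: [517.2, -156.4, 198.8]
eef_rot: [-3.139, -0.001, 1.629]
wrist_force: [0.1, 0.2, 1.4]
finger_gap: 0.3
```

Run:
```python
from cell import manip, camera
import cv2,numpy as np
print(manip.read_state()["eef_pos"])
A=[cv2.resize(camera(n)["pixels"],(400,300)) for n in("side","top")]
c=camera("side")["pixels"][100:260,180:420];cv2.imwrite("pics/s1.png",cv2.resize(c,None,fx=3,fy=3))
cv2.imwrite("pics/b1.png",np.hstack(A))
```

```text
[ 517.24585033 -156.39878244  198.76261616]
```

View pics/b1.png

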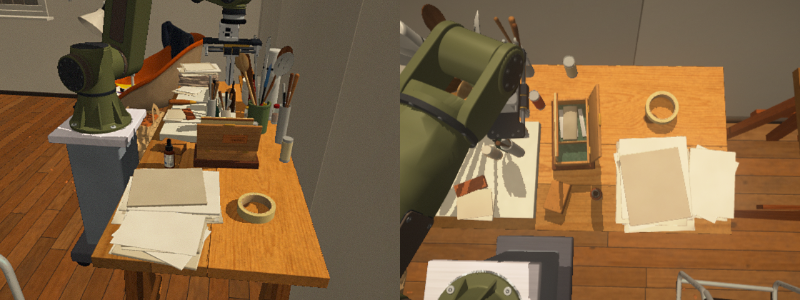

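View pics/s1.png

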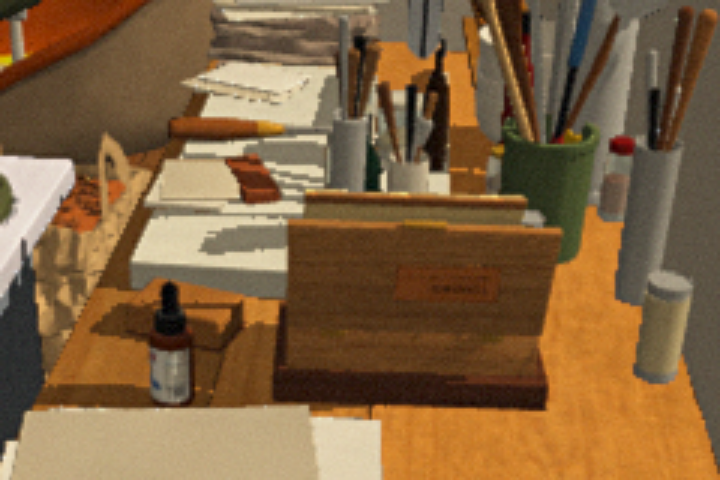

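Run:
```python
from h import *
s=load("side0.pkl");p=proj(s,[[517.2,-156.4,198.8],[500,-20,180]]);print(p)
from cell import camera
c=camera("side")["pixels"][0:180,220:420];cv2.imwrite("pics/s2.png",cv2.resize(c,None,fx=3.3,fy=3.3))
```

```text
[[319.21657561 130.87953869]
 [313.13033136 120.78358325]]
```

View pics/s2.png

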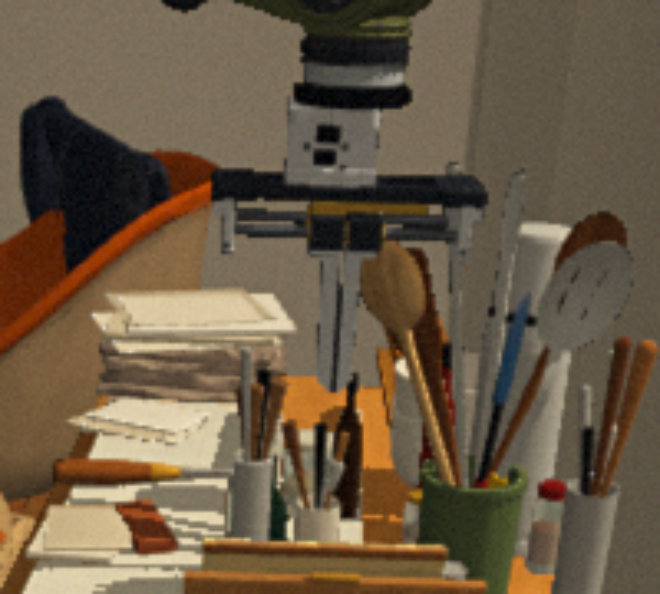

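Run:
```python
from h import *
from cell import camera,manip
t=camera("top");s=camera("side");print(t["rvec"],t["tvec"],s["rvec"],s["tvec"])
P=manip.read_state()["eef_pos"];print(P,manip.read_state()["joints"])
im=t["pixels"].copy()
print(proj(t,P),proj(t,P+[0,0,97]),proj(s,P+[0,0,97]))
a=im[20:240,80:320];cv2.imwrite("pics/t2.png",cv2.resize(a,None,fx=2.7,fy=2.7))
```

```text
[ 2.13515275 -2.09561057  0.17503518] [-347.97707805  465.66198169  869.8126282 ] [ 2.08416119  0.10747925 -0.03135315] [-418.41257462 -134.40945064 1297.29840558]
[ 518.33870232 -156.84202316  201.72998283] [-3.61466647e-01  2.60323535e-01  1.50990062e+00  6.45165084e-06
  1.36938703e+00 -4.19945997e-01]
[[180.27585387 163.50537879]] [[163.77427219 145.1001508 ]] [[322.57071804  88.07861693]]
```

View pics/t2.png

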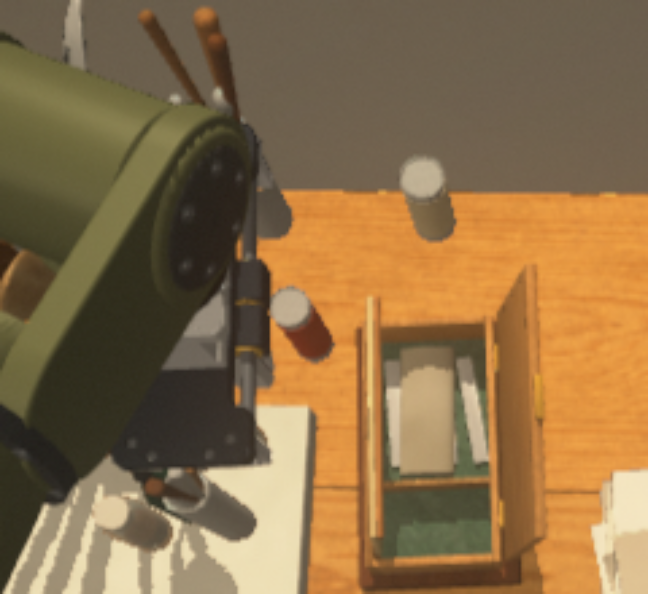

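Run:
```python
from h import *
t=load("top0.pkl");s=load("side0.pkl")
X=tri(t,(178,162),s,(321,118));print(X,proj(t,X),proj(s,X))
for z in(150,200,230,250,300):print(z,"spoon top-ray",onz(t,90,124,z).round(),"tip",onz(t,178,162,z).round())
for y in(-200,-150,-100,0,50): print(y,"tip side",ons(s,(321,118),[0,1,0],[0,y,0]).round(),"spoon side",ons(s,(338,88),[0,1,0],[0,y,0]).round())
```

```text
[ 516.04902903 -160.27351468  230.11806698] [[177.86324722 159.97626824]] [[319.55737348 118.36537641]]
150 spoon top-ray [608.  32. 150.] tip [ 536. -138.  150.]
200 spoon top-ray [588.   8. 200.] tip [ 521. -152.  200.]
230 spoon top-ray [577.  -7. 230.] tip [ 513. -161.  230.]
250 spoon top-ray [569. -17. 250.] tip [ 507. -166.  250.]
300 spoon top-ray [550. -42. 300.] tip [ 492. -180.  300.]
-200 tip side [ 519. -200.  243.] spoon side [ 551. -200.  310.]
-150 tip side [ 519. -150.  228.] spoon side [ 553. -150.  299.]
-100 tip side [ 520. -100.  213.] spoon side [ 555. -100.  287.]
0 tip side [520.   0. 182.] spoon side [559.   0. 264.]
50 tip side [521.  50. 167.] spoon side [561.  50. 252.]
```

Run:
```python
from h import *
from cell import camera,manip
t=camera("top");s=camera("side")
P=manip.read_state()["eef_pos"]
a=s["pixels"][60:150,270:370];A=cv2.resize(a,None,fx=6,fy=6,interpolation=cv2.INTER_NEAREST)
p=((proj(s,P)[0]-[270,60]+.5)*6).astype(int);cv2.circle(A,tuple(map(int,p)),5,(0,0,255),1)
b=t["pixels"][110:210,140:220];B=cv2.resize(b,None,fx=5.4,fy=5.4,interpolation=cv2.INTER_NEAREST)
for q,c in((P,(0,0,255)),(P+[0,0,30],(255,0,0))):
  p=((proj(t,q)[0]-[140,110]+.5)*5.4).astype(int);cv2.circle(B,tuple(map(int,p)),5,c,1)
cv2.imwrite("pics/A.png",A);cv2.imwrite("pics/B.png",B)
```

```text
(no output)
```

View pics/A.png

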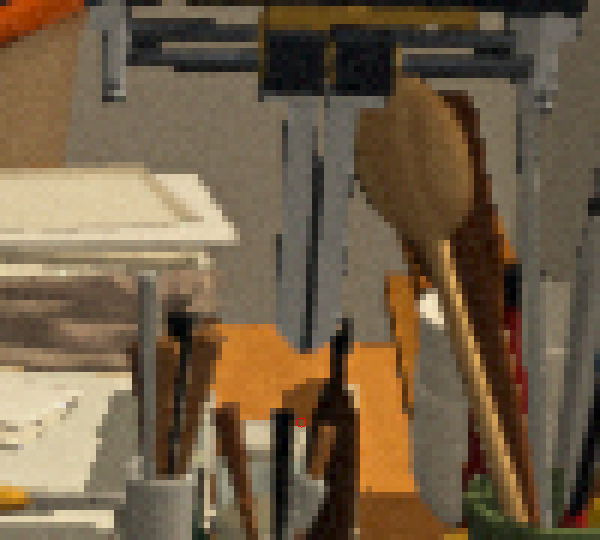

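View pics/B.png

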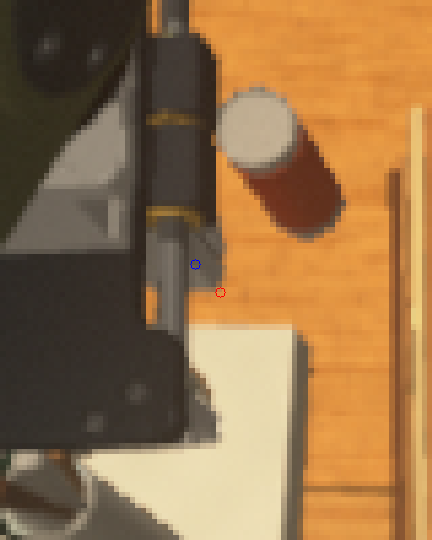

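The top view agrees with the reported TCP in plan. In the side view, though, the fingertip sits about 13 px (~30 mm) higher than the reported TCP should. I'll lower to a known-clear height and compare again.

jog_arm(
  commands=[
    [0, 0, -0.01, 0, 0, 0, 0],
    [0, 0, -0.02, 0, 0, 0, 0],
    [0, 0, -0.03, 0, 0, 0, 0],
    [0, 0, -0.04, 0, 0, 0, 0],
    [0, 0, -0.05, 0, 0, 0, 0],
    [0, 0, -0.06, 0, 0, 0, 0],
    [0, 0, -0.07, 0, 0, 0, 0],
    [0, 0, -0.08, 0, 0, 0, 0],
    [0, 0, -0.08, 0, 0, 0, 0],
    [0, 0, -0.08, 0, 0, 0, 0],
  ],
)

```text
clock: 4.25
eef_pos: [518.0, -156.7, 120.7]
eef_rot: [3.141, 0.0, 1.629]
wrist_force: [0.4, -0.1, -0.2]
finger_gap: 0.5
```

```bash
cat > look.py <<'E'
import sys
from h import *
from cell import camera,manip
def look(n,sr=(60,240,220,380),tr=(90,260,140,310),off=0):
    t=camera("top");s=camera("side");st=manip.read_state();P=st["eef_pos"]
    print(st["clock"],P.round(1),st["eef_rot"].round(3),st["wrist_force"].round(1),st["finger_gap"])
    out=[]
    for c,r in((s,sr),(t,tr)):
        a=c["pixels"][r[0]:r[1],r[2]:r[3]];f=min(600/a.shape[0],400/a.shape[1]);f=min(f,400/a.shape[1])
        A=cv2.resize(a,None,fx=f,fy=f,interpolation=cv2.INTER_NEAREST)
        for q,col in((P,(0,0,255)),(P+[0,0,30],(255,0,0))):
            p=((proj(c,q)[0]-[r[2],r[0]]+.5)*f).astype(int);cv2.circle(A,tuple(map(int,p)),4,col,1)
        A=cv2.copyMakeBorder(A,0,600-A.shape[0],0,400-A.shape[1],cv2.BORDER_CONSTANT);out.append(A)
    cv2.imwrite(f"pics/{n}.png",np.hstack(out))
if __name__=="__main__": look(sys.argv[1])
E
python3 look.py k1
```

```text
4.35 [ 518.1 -156.7  120.8] [3.141 0.    1.629] [-0.7  0.4  0.7] 0.44764793282555
```

View pics/k1.png

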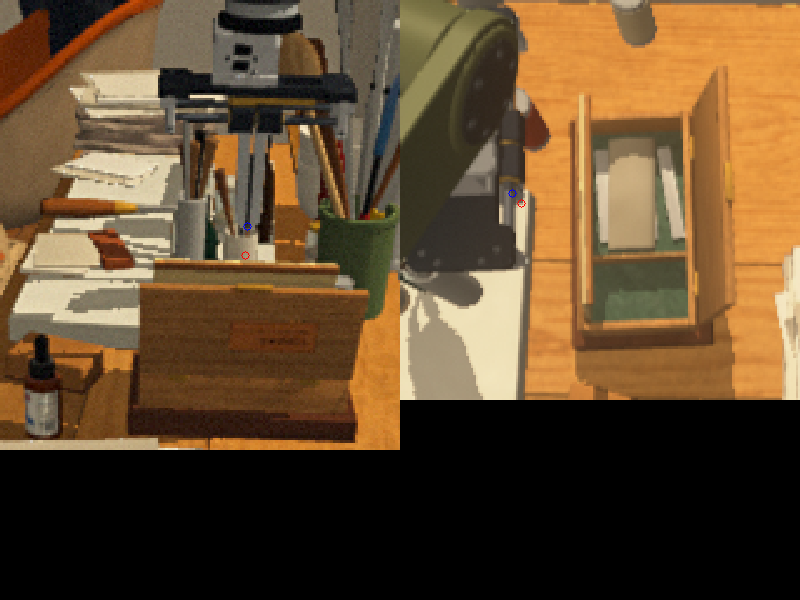

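Run:
```python
from look import *
look("k2",sr=(100,180,285,345),tr=(130,190,170,210))
```

```text
4.45 [ 518.  -156.7  120.8] [3.141 0.    1.629] [ 0.6 -0.5  0. ] 0.5829360787108946
```

View pics/k2.png

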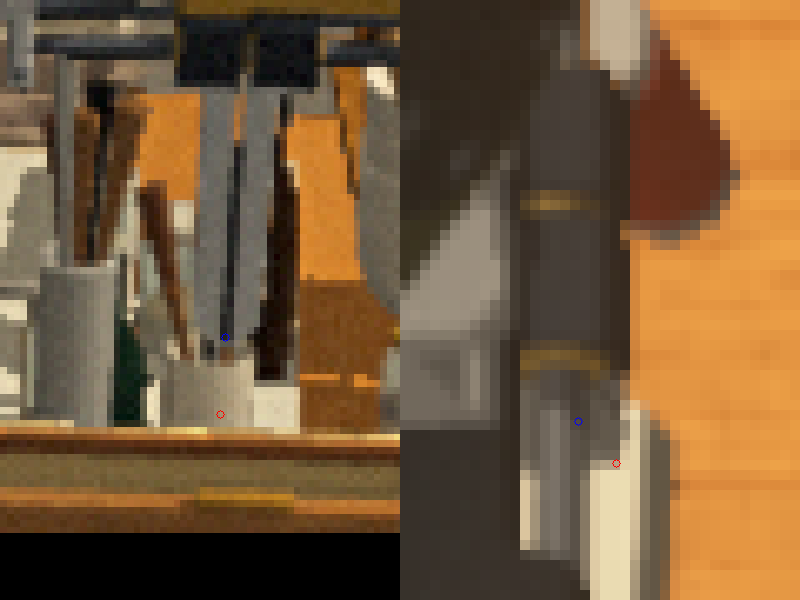

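Run:
```python
from h import *
t=load("top0.pkl");s=load("side0.pkl")
X=tri(t,(191.6,176.4),s,(315.3,152.2));print(X,proj(t,X),proj(s,X))
print(onz(t,191.6,176.4,120),onz(t,191.6,176.4,146))
# robot base / cart check
for uv in [(120,400)]: print(onz(t,*uv,0))
print(proj(s,[0,0,0]),proj(t,[0,0,0]))
```

```text
[ 510.55451969 -164.28264345  147.77992455] [[191.56784358 176.05650134]] [[315.03435055 152.26362454]]
[ 517.14593141 -157.51383335  120.        ] [ 510.37114405 -163.94086002  146.        ]
[ 87.63948546 -12.47610263   0.        ]
[[141.84151359 169.46797826]] [[109.65217897 447.44442601]]
```

The finger corner triangulates to (510,-164,148). That matches in x and y, but the tip appears about 27 mm above the reported TCP z. I'll go in at a height that meets the leaf either way, and let the resulting leaf angle show the true tip height.

jog_arm(
  commands=[
    [0, 0, -0.013, 0, 0, 0, 0],
    [0, 0, -0.026, 0, 0, 0, 0],
    [0, -0.01, -0.026, 0, 0, 0, 0],
    [0, -0.02, -0.026, 0, 0, 0, 0],
    [0, -0.028, -0.026, 0, 0, 0, 0],
    [0, -0.036, -0.026, 0, 0, 0, 0],
    [0, -0.042, -0.026, 0, 0, 0, 0],
    [0, -0.048, -0.026, 0, 0, 0, 0],
    [0, -0.053, -0.026, 0, 0, 0, 0],
    [0, -0.053, -0.026, 0, 0, 0, 0],
  ],
)

```text
clock: 5.7
eef_pos: [517.8, -210.0, 94.4]
eef_rot: [-3.142, 0.0, 1.629]
wrist_force: [0.5, 0.3, 0.2]
finger_gap: 0.1
```

Run:
```python
from look import *
look("k3",sr=(130,210,260,380),tr=(110,250,195,295))
```

```text
5.8 [ 517.9 -209.6   94.5] [3.142 0.    1.629] [ 0.2  0.3 -0.2] 0.19059033485579388
```

View pics/k3.png

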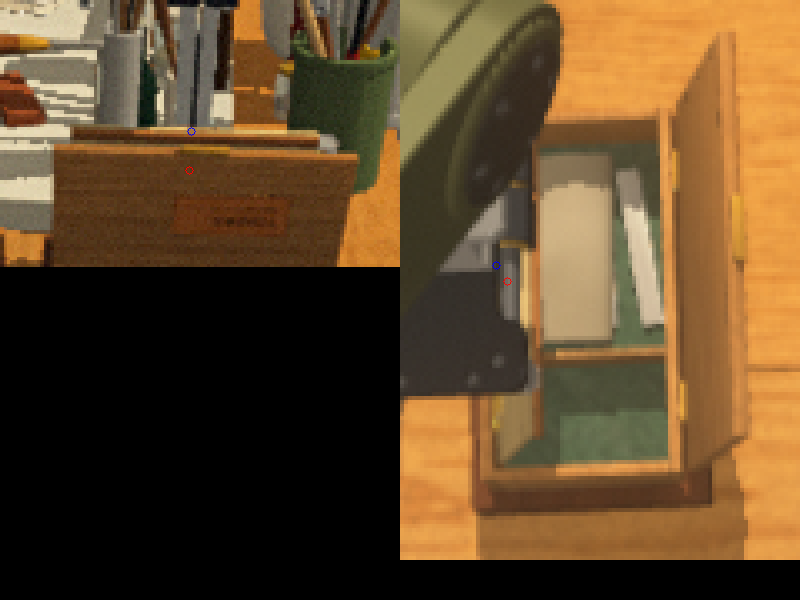

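Run:
```python
from h import *
t=load("top0.pkl");s=load("side0.pkl")
for a in((133,),(137,)):
  X=tri(t,(195+(a[0])/4-.4,110+433/4-.4),s,(260+72/3.33-.4,130+128/3.33-.4));print(X,proj(t,X),proj(s,X))
  dy=-(X[1]+203);print(np.degrees(np.arctan2(X[2]-56,dy)),np.hypot(dy,X[2]-56))
```

```text
[ 436.22175226 -231.89975986  131.35154941] [[227.90522622 218.22227977]] [[281.53023619 167.98243808]]
69.01656332096022 80.70348268587789
[ 436.25001942 -233.83815254  132.16126264] [[228.8947471  218.15267715]] [[281.47269998 167.99300417]]
67.95667935383565 82.16769182057787
```

The leaf has moved to ≈68°, which puts the real contact at z ≈ 115–120. So the camera is right, and the true tip is ≈ reported + 25 mm. I'll continue along the arc with that correction.

jog_arm(
  commands=[
    [0, -0.004, -0.005, 0, 0, 0, 0],
    [0, -0.008, -0.011, 0, 0, 0, 0],
    [0, -0.012, -0.014, 0, 0, 0, 0],
    [0, -0.017, -0.017, 0, 0, 0, 0],
    [0, -0.021, -0.02, 0, 0, 0, 0],
    [0, -0.025, -0.024, 0, 0, 0, 0],
    [0, -0.028, -0.028, 0, 0, 0, 0],
    [0, -0.031, -0.032, 0, 0, 0, 0],
    [0, -0.033, -0.037, 0, 0, 0, 0],
    [0, -0.033, -0.037, 0, 0, 0, 0],
  ],
)

```text
clock: 7.05
eef_pos: [517.6, -242.6, 56.9]
eef_rot: [-3.141, -0.0, 1.629]
wrist_force: [-0.6, 0.4, 0.1]
finger_gap: 0.5
```

Run:
```python
from look import *
look("k4",sr=(130,250,220,380),tr=(110,250,195,295))
```

```text
7.15 [ 517.8 -242.6   57.4] [-3.141 -0.     1.629] [-0.3 -0.4 -0.1] 0.5487113263325868
```

View pics/k4.png

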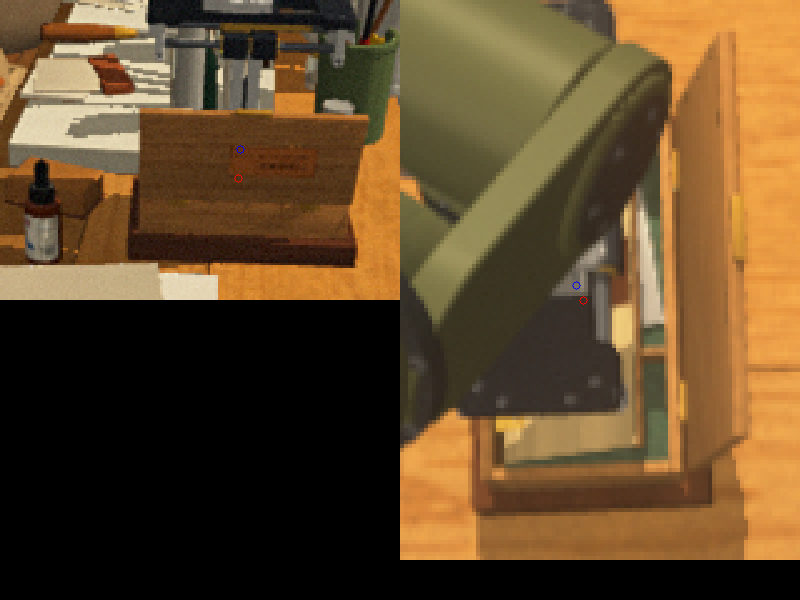

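jog_arm(
  commands=[
    [0, -0.002, -0.003, 0, 0, 0, 0],
    [0, -0.003, -0.006, 0, 0, 0, 0],
    [0, -0.005, -0.009, 0, 0, 0, 0],
    [0, -0.006, -0.012, 0, 0, 0, 0],
    [0, -0.0065, -0.015, 0, 0, 0, 0],
    [0, -0.007, -0.017, 0, 0, 0, 0],
    [0, -0.007, -0.019, 0, 0, 0, 0],
    [0, -0.007, -0.021, 0, 0, 0, 0],
    [0, -0.007, -0.023, 0, 0, 0, 0],
    [0, -0.007, -0.023, 0, 0, 0, 0],
  ],
)

```text
clock: 8.4
eef_pos: [517.8, -249.6, 34.3]
eef_rot: [-3.141, -0.0, 1.629]
wrist_force: [-0.5, 0.3, 0.5]
finger_gap: 0.5
```

No force yet, so I'll go on down in small steps.

jog_arm(
  commands=[
    [0, 0, -0.001, 0, 0, 0, 0],
    [0, 0, -0.002, 0, 0, 0, 0],
    [0, 0, -0.002, 0, 0, 0, 0],
    [0, 0, -0.003, 0, 0, 0, 0],
    [0, 0, -0.003, 0, 0, 0, 0],
    [0, 0, -0.004, 0, 0, 0, 0],
    [0, 0, -0.004, 0, 0, 0, 0],
    [0, 0, -0.004, 0, 0, 0, 0],
    [0, 0, -0.004, 0, 0, 0, 0],
    [0, 0, -0.004, 0, 0, 0, 0],
  ],
)

```text
clock: 9.65
eef_pos: [517.9, -249.6, 30.4]
eef_rot: [-3.142, -0.0, 1.629]
wrist_force: [0.3, 0.2, -0.6]
finger_gap: 0.3
```

Run:
```python
from look import *
look("k5",sr=(130,250,220,380),tr=(110,250,195,295))
```

```text
9.75 [ 517.9 -249.7   30.5] [3.142 0.    1.629] [ 0.5 -0.2 -0.1] 0.4469121250986049
```

View pics/k5.png

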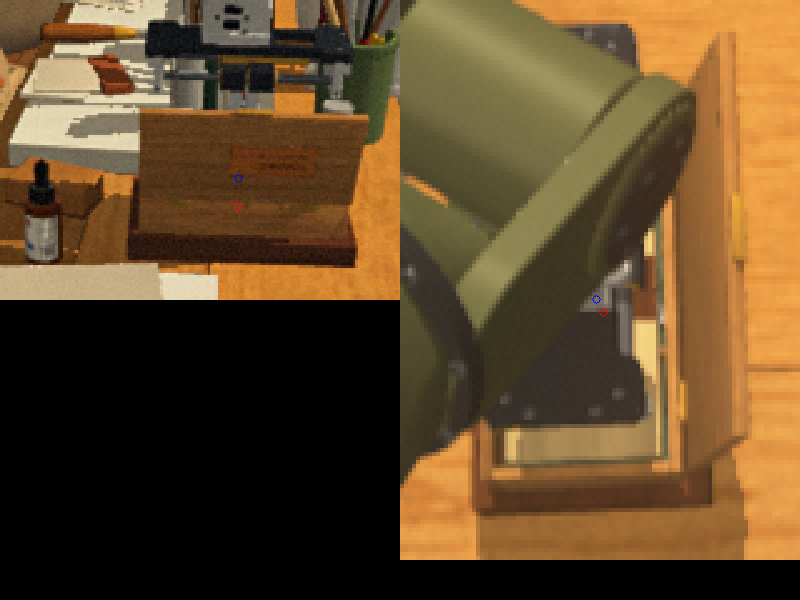

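jog_arm(
  commands=[
    [0, 0, -0.0005, 0, 0, 0, 0],
    [0, 0, -0.001, 0, 0, 0, 0],
    [0, 0, -0.0015, 0, 0, 0, 0],
    [0, 0, -0.002, 0, 0, 0, 0],
    [0, 0, -0.0025, 0, 0, 0, 0],
    [0, 0, -0.003, 0, 0, 0, 0],
    [0, 0, -0.0035, 0, 0, 0, 0],
    [0, 0, -0.004, 0, 0, 0, 0],
    [0, 0, -0.004, 0, 0, 0, 0],
    [0, 0, -0.004, 0, 0, 0, 0],
  ],
)

```text
clock: 11.0
eef_pos: [518.2, -249.8, 28.6]
eef_rot: [3.141, 0.001, 1.629]
wrist_force: [-9.2, 5.0, 25.3]
finger_gap: 0.8
```

Contact at reported z = 28.6 with 25 N, so the leaf is flat. Next I'll lift straight up and look.

jog_arm(
  commands=[
    [0, 0, 0.01, 0, 0, 0, 0],
    [0, 0, 0.03, 0, 0, 0, 0],
    [0, 0, 0.06, 0, 0, 0, 0],
    [0, 0.02, 0.1, 0, 0, 0, 0],
    [0, 0.05, 0.15, 0, 0, 0, 0],
    [0, 0.1, 0.18, 0, 0, 0, 0],
    [0, 0.15, 0.18, 0, 0, 0, 0],
    [0, 0.15, 0.18, 0, 0, 0, 0],
    [0, 0.15, 0.18, 0, 0, 0, 0],
    [0, 0.15, 0.18, 0, 0, 0, 0],
  ],
)

```text
clock: 12.25
eef_pos: [517.8, -100.6, 206.2]
eef_rot: [-3.141, -0.0, 1.628]
wrist_force: [-0.1, -0.9, -0.0]
finger_gap: 0.3
```

Run:
```python
from look import *
look("k6",sr=(130,250,220,380),tr=(110,250,195,295))
```

```text
12.35 [ 517.8 -100.5  206.2] [-3.141 -0.     1.628] [-0.   0.1 -0.1] 0.5031295131324517
```

View pics/k6.png

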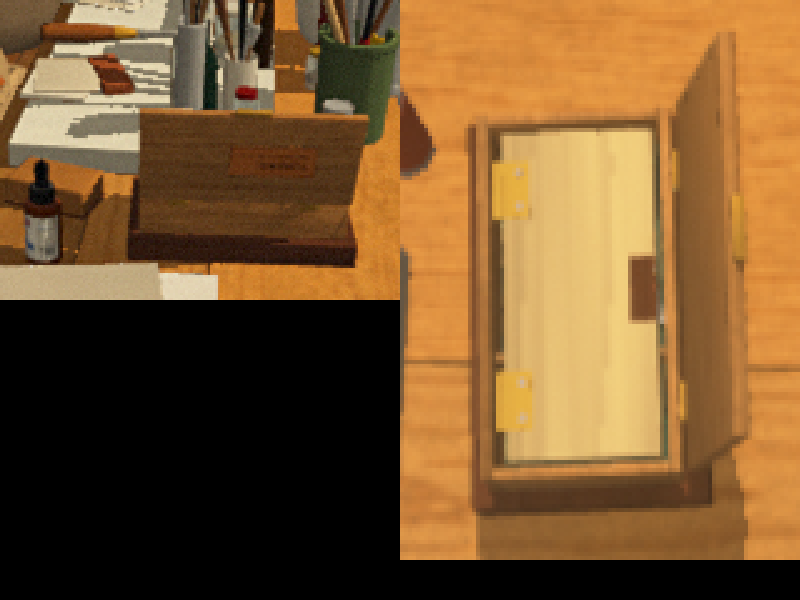

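Top view: the leaf lies flat, filling the box at (580,290) in the zoom, and the lid is still open. Now I'll cross over the lid to its outer side.

jog_arm(
  commands=[
    [0, -0.05, 0, 0, 0, 0, 0],
    [0.002, -0.1, 0, 0, 0, 0, 0],
    [0.004, -0.15, 0, 0, 0, 0, 0],
    [0.006, -0.2, 0, 0, 0, 0, 0],
    [0.006, -0.255, 0, 0, 0, 0, 0],
    [0.006, -0.26, -0.01, 0, 0, 0, 0],
    [0.006, -0.26, -0.04, 0, 0, 0, 0],
    [0.006, -0.26, -0.08, 0, 0, 0, 0],
    [0.006, -0.26, -0.1, 0, 0, 0, 0],
    [0.006, -0.26, -0.1, 0, 0, 0, 0],
  ],
)

```text
clock: 13.6
eef_pos: [523.1, -358.9, 104.8]
eef_rot: [-3.139, -0.002, 1.629]
wrist_force: [-0.4, 0.6, -0.0]
finger_gap: 0.6
```

Run:
```python
from look import *
look("k7",sr=(80,260,200,420),tr=(100,290,195,395))
```

```text
13.7 [ 524.1 -359.7  107.3] [3.141 0.    1.629] [-0.9  0.2  1.2] 0.7578594584349676
```

View pics/k7.png

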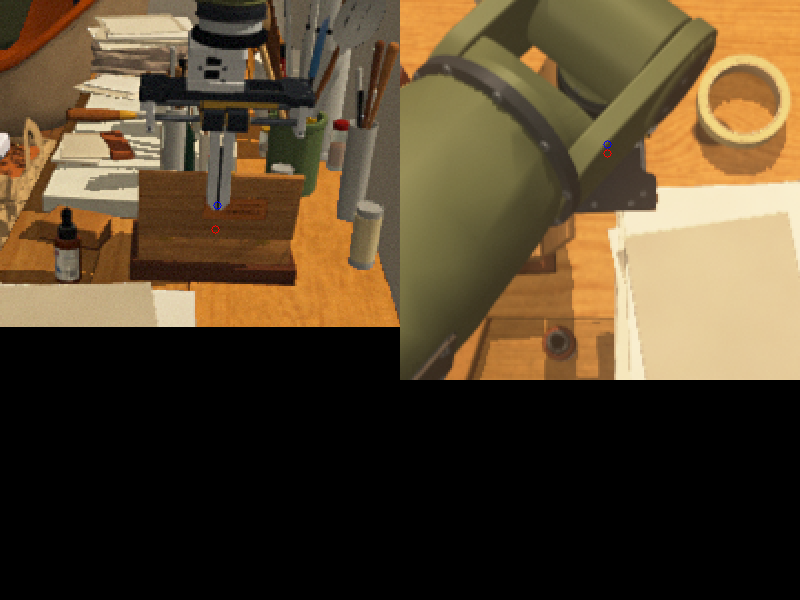

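The tip matches reported + 30 mm again, and the finger is clear in front of the lid's outer face at (218,205). I'll push the lid over along its arc.

jog_arm(
  commands=[
    [0, 0.018, -0.003, 0, 0, 0, 0],
    [0, 0.03, -0.005, 0, 0, 0, 0],
    [0, 0.042, -0.004, 0, 0, 0, 0],
    [0, 0.053, -0.003, 0, 0, 0, 0],
    [0, 0.063, -0.003, 0, 0, 0, 0],
    [0, 0.072, -0.0035, 0, 0, 0, 0],
    [0, 0.081, -0.006, 0, 0, 0, 0],
    [0, 0.09, -0.0085, 0, 0, 0, 0],
    [0, 0.098, -0.013, 0, 0, 0, 0],
    [0, 0.106, -0.018, 0, 0, 0, 0],
  ],
)

```text
clock: 14.95
eef_pos: [523.9, -253.1, 88.1]
eef_rot: [-3.142, -0.0, 1.629]
wrist_force: [-0.2, -1.9, 0.4]
finger_gap: 0.6
```

Run:
```python
from look import *
look("k8",sr=(80,260,200,420),tr=(100,290,195,395))
```

```text
15.05 [ 523.8 -252.6   87.7] [-3.141e+00 -1.000e-03  1.630e+00] [ 0.4 -0.6 -0. ] 0.3860543060053074
```

View pics/k8.png

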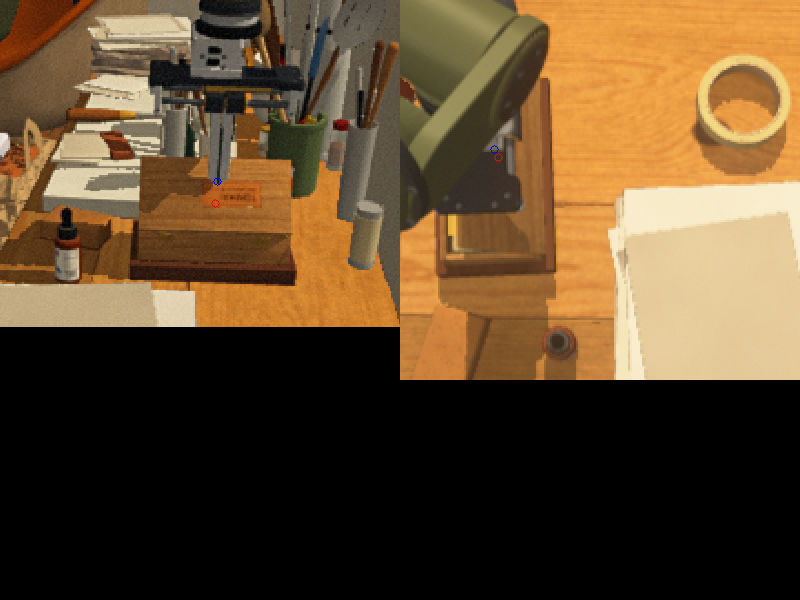

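jog_arm(
  commands=[
    [0, 0.006, -0.006, 0, 0, 0, 0],
    [0, 0.012, -0.013, 0, 0, 0, 0],
    [0, 0.016, -0.018, 0, 0, 0, 0],
    [0, 0.019, -0.023, 0, 0, 0, 0],
    [0, 0.021, -0.029, 0, 0, 0, 0],
    [0, 0.023, -0.035, 0, 0, 0, 0],
    [0, 0.024, -0.038, 0, 0, 0, 0],
    [0, 0.025, -0.041, 0, 0, 0, 0],
    [0, 0.025, -0.043, 0, 0, 0, 0],
    [0, 0.025, -0.045, 0, 0, 0, 0],
  ],
)

```text
clock: 16.3
eef_pos: [524.0, -228.6, 43.4]
eef_rot: [3.141, -0.0, 1.629]
wrist_force: [1.1, 0.6, 0.6]
finger_gap: 0.4
```

jog_arm(
  commands=[
    [0, 0, -0.0005, 0, 0, 0, 0],
    [0, 0, -0.001, 0, 0, 0, 0],
    [0, 0, -0.0015, 0, 0, 0, 0],
    [0, 0, -0.002, 0, 0, 0, 0],
    [0, 0, -0.0025, 0, 0, 0, 0],
    [0, 0, -0.003, 0, 0, 0, 0],
    [0, 0, -0.003, 0, 0, 0, 0],
    [0, 0, -0.003, 0, 0, 0, 0],
    [0, 0, -0.003, 0, 0, 0, 0],
    [0, 0, -0.003, 0, 0, 0, 0],
  ],
)

```text
clock: 17.55
eef_pos: [524.0, -228.7, 41.2]
eef_rot: [3.141, 0.0, 1.629]
wrist_force: [-3.7, 2.2, 8.6]
finger_gap: 0.6
```

Contact came exactly at the predicted height (41.2 against 41.3). I'll press slightly harder and then lift off.

jog_arm(
  commands=[
    [0, 0, -0.0005, 0, 0, 0, 0],
    [0, 0, -0.001, 0, 0, 0, 0],
    [0, 0, -0.0015, 0, 0, 0, 0],
    [0, 0, -0.0015, 0, 0, 0, 0],
    [0, 0, -0.0015, 0, 0, 0, 0],
    [0, 0, -0.0015, 0, 0, 0, 0],
    [0, 0, -0.0015, 0, 0, 0, 0],
    [0, 0, -0.0015, 0, 0, 0, 0],
    [0, 0, -0.0015, 0, 0, 0, 0],
    [0, 0, -0.0015, 0, 0, 0, 0],
  ],
)

```text
clock: 18.8
eef_pos: [524.1, -228.8, 40.9]
eef_rot: [3.141, 0.001, 1.629]
wrist_force: [-9.4, 4.6, 22.2]
finger_gap: 0.3
```

jog_arm(
  commands=[
    [0, 0, 0.005, 0, 0, 0, 0],
    [0, 0, 0.02, 0, 0, 0, 0],
    [0, 0, 0.05, 0, 0, 0, 0],
    [0, 0.02, 0.1, 0, 0, 0, 0],
    [0, 0.06, 0.14, 0, 0, 0, 0],
    [0, 0.1, 0.16, 0, 0, 0, 0],
    [0, 0.13, 0.16, 0, 0, 0, 0],
    [0, 0.13, 0.16, 0, 0, 0, 0],
    [0, 0.13, 0.16, 0, 0, 0, 0],
    [0, 0.13, 0.16, 0, 0, 0, 0],
  ],
)

```text
clock: 20.05
eef_pos: [523.8, -99.6, 198.8]
eef_rot: [-3.141, -0.0, 1.628]
wrist_force: [-0.1, 0.0, -0.4]
finger_gap: -0.1
```

Run:
```python
from look import *
look("k9",sr=(130,320,200,420),tr=(100,310,195,395))
```

```text
20.15 [523.8 -99.4 198.8] [-3.141 -0.     1.628] [-0.6 -0.8  0.1] 0.34927335181285285
```

View pics/k9.png

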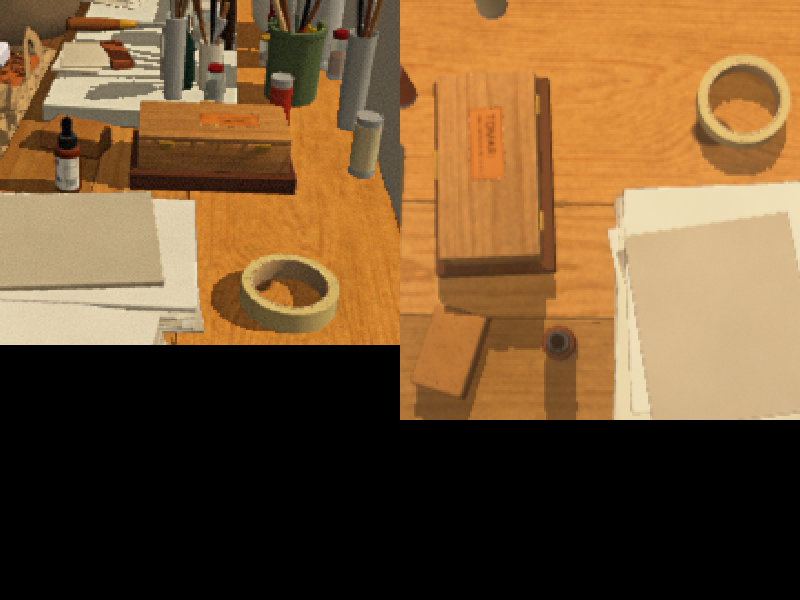

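The lid is shut flat, and the bottle, block and tape look where they were. A quick pixel comparison with the start comes next, and then I'll hand the job in.

Run:
```python
from h import *
from cell import camera,manip
c=camera("top")["pixels"];o=load("top0.pkl")["pixels"]
for n,(r0,r1,a,b) in dict(tape=(125,180,338,395),oil=(255,285,262,288),block=(250,305,198,245)).items():
    x=cv2.cvtColor(o[r0:r1,a:b],6).astype(np.float32);y=cv2.cvtColor(c[r0:r1,a:b],6).astype(np.float32)
    print(n,"shift px",cv2.phaseCorrelate(x,y),"mean diff",abs(x-y).mean())
manip.sign_off()
```

```text
tape shift px ((0.0011826318953325199, -0.014629425540928054), 1.003692237701681) mean diff 1.6478469
oil shift px ((0.2759989155699465, -0.2556207930773038), 0.6552743668909426) mean diff 10.60641
block shift px ((0.062388863476201095, 0.12991828955586726), 0.6758339039153523) mean diff 5.405029
the job is handed in; nothing more can be done
```

The box is closed: I pushed the leaf down flat with the shut fingertips, then swung the lid over and pressed it shut. The job was handed in at about 20 s with the arm clear of everything; sign-off gives no verdict.

**Leaf:** the fingers stopped on it at 25 N. The picture taken before I touched the lid showed it lying flat with the lid still open.

**Lid:** contact came at reported z = 41.2 mm, against 41.3 predicted from the leaf contact. I then pressed to 22 N, and the last pictures show it shut flat. I judged shut from contact height and pictures, as I did not measure the hinge angle itself.

**Things round the box:** the top view compared with the start showed shifts under 0.4 px, so well under 2 mm, for the tape, bottle and sanding block. The bottle and block comparisons were noisier than the tape. The stone is covered, so I could not check it after the leaf went down; nothing touched it directly.

**One disagreement:** the cameras put the fingertips about 27–30 mm higher than the reported TCP height, while x and y agreed. The leaf's angle after the first push supported the cameras, so I used that offset for every later height. I found no explanation for the difference.

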